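# Load a Petri dish into the spring magazine of a dish feeder

### The arm

A 7-joint arm with a two-finger parallel gripper is mounted at the origin on a cart in front of the work surface, level with it; the furniture and walls round the work are solid. World frame = base frame: x ahead of the robot, y to its left, z up, the work surface at z = 0. Lengths are in m, angles in rad, forces in N, time in s.
With the tool pointing down it reaches from about 0.4 to 0.85 m from the base axis. Payload 10.4 kg.
Tool frame: the origin (TCP) lies midway between the tips of the shut fingers; the grasp point (between the pads) lies 19 mm behind it; z points along the fingers, y is the line along which they close (so a half turn about z gives the same grasp; the last joint's range is limited). The gripper opens to 85 mm and grips with 20 to 120 N. Pads are 22 mm wide; open, the fingers measure 114 mm over their backs; the gripper's body (76 mm by 85 mm) begins 54 mm behind the grasp point. The pads swing forward as they close: fully open they stand 13 mm farther back than shut.
Start: joints at [1.266, 0.332, -0.065, 1.46, 0.022, 1.35, -0.088], TCP at [0.174, -0.6, 0.231] pointing down, gripper open.
Joint ranges: [-2.6, 2.6], [-0.5, 2.12], [-1.47, 1.34], [0.16, 2.42], [-1.27, 4.41], [0.06, 2.06], [-2.6, 2.6]. Speed limits (rad/s): [2.22, 2.22, 2.79, 2.79, 3.14, 3.14, 3.14].

### API

Orientations are given as a unit quaternion [x, y, z, w].
In Python, from workcell import get_obs, camera, camera_params, hand_in gives the robot as it stands.
- The arm moves only by the tool carry_out, never from a script. Its argument "commands" is a list that holds one entry, the list of rows, each a list of 6 numbers: the shift along the tool's x, y, z in units of 40 mm (1.0 is 40 mm), then the turn, a rotation vector about the tool's x, y, z in units of 6 degrees (1.0 is 6 degrees). In form: [[[x, y, z, ax, ay, az], ...]]. A call has 1 to 20 rows; each row shifts and turns the commanded pose from where the row before left it, along the tool's axes as they then stand; what a row does not reach is not made up. A row lasts 1/12 s, in which the tool goes at most 41.7 mm and 7.16 degrees, less where a joint would pass 70% of its speed; a pose out of reach is approached as far as the arm can. A call is refused whole if a number of a shift passes 1 or a number of a turn 1, either way. A call with a gripper value outside its range is refused whole. "hand" is the closure, from -1 (fully open) to 1 (shut), set as the call begins (left out, the last holds). The fingers move at their own pace and stop on an object; "force" is the grip in N (left out, the last holds). Time passes only in rows, so rows that do not move let the fingers close. It gives the time, the measured TCP pose, the force, the opening and the grip force at its end, in the units of the state.
- get_obs(): the state, without advancing time (a new reading comes with each control period).
- camera(name): name is "scene" or "top" or "wrist"; returns the picture (384x512x3 uint8, red, green, blue); there is no depth.
- camera_params(name): a dict with "mtx" (3x3 intrinsics, pixels), "R" (3x3) and "t" (3): a world point X has camera coordinates R X + t. Camera axes: x right, y down, z forward; pixel columns grow to the right and rows downward; lengths in m; the calibration is good to about 2 mm. The wrist camera is an equidistant fisheye: a pixel r from the principal point sees the ray r / f radians off the axis. A picture is of the moment at which its call begins: read the wrist's pose just before it. camera_params takes no time and is no camera call; for the wrist camera it gives the pose at the moment of the call.
- hand_in(): hands the job in; it is judged then, once.
The state is a dict: "clock": time; "joint_pos": joint angles; "joint_velocities": joint speeds; "tau": joint torques, N m; "position": TCP position; "ee_rot": TCP orientation; "ft_force": force on the tool from outside, world axes, zero at the start; "torque": the same for the moment, N m; "grip_width": opening from 0.0 (shut) to 1.0 (fully open); "grasp_force": force on a finger pad.
Only numpy, scipy, OpenCV 4.12 (cv2) and the standard library are available. Lean on these libraries where they do the work, as an engineer would, in place of code of your own. Each camera call takes 0.05 s, during which the arm holds its last target. There are 200 camera calls.

### The job

Take the red dust cap off the dish feeder's magazine and set it down flat in the red tray. Then slide the Petri dish along the feeder's channel, without lifting it out, until it stands over the open magazine, and press it gently down against the spring until both yellow catches have snapped over it, so that it stays down level on top of the dish already inside. Leave the things standing round about where they are.

Things in the scene. Friction and masses are not known exactly. Their poses are not given: they have to be found in the camera images.
- loader: Fixed dish feeder, aluminium and black, base 256 x 124 mm, 69 mm tall: a channel leading to an upright magazine. Origin: on the table, directly below the centre of the magazine's mouth; x points along the channel toward the magazine and its back stop, z up. Black catch housings on both sides reach out to y = +-60 mm, 68 mm high.
- channel (a point): Middle of the channel's black deck, on its top, 59 mm above the table, 114 mm from the mouth centre. The deck runs from x = -190 to -38 mm (feeder frame), open at the near end, between two guides 75.4 mm apart whose tops are 69 mm above the table.
- mouth (a point): Centre of the magazine's mouth at deck height (59 mm above the table). The magazine is a square shaft, 75.4 x 75.4 mm inside, floor 6 mm above the table; side walls and back stop rise to 69 mm, the side to the channel is open above the deck. A dish pushed against the back stop lies over the mouth on the catches, underside 52 to 59 mm up, perhaps slightly tilted.
- catches (a point): Midway between the catches, at their flat undersides, 52 mm above the table. Two yellow spring catches stick 3.7 mm in from the side walls (+-y), 24 mm long; their tops slope up and outward to 58 mm. A dish pressed down between them spreads them (a few N); they snap over it when its top gets below 52 mm, and the follower then holds it up against them.
- follower (a joint): Spring follower plate under the dishes in the magazine. m, grows as it is pressed down: 0 with one dish held under the catches, 0.015 with two; bottom stop at 0.022. The spring pushes up with about 8 N at 0 and 0.25 N more per mm; pressing the second dish home takes about 12 N. The catches snap once it is pressed beyond about 0.016.
- dish: The Petri dish to load: round, 72.4 mm across, 15 mm high, clear and cream, about 50 g; starts flat on the channel's deck. Origin: centre of its underside; z up.
- stored_dish: An equal Petri dish already in the magazine, held up by the follower under the catches (its top 52 mm above the table). Origin: centre of its underside.
- cap: Red round dust cap with a black knob, about 120 g. Origin: centre of its plug's underside, z up. Plug 66 mm across, 7 mm high; flange 88 mm across from 7 to 12 mm; neck 20 mm across to 18 mm; knob head 26 mm across from 18 to 42 mm. It starts on the magazine, flange on the wall tops (underside of flange 69 mm above the table), plug hanging in the mouth.
- cap_knob (a point): Centre of the cap's knob head, 30 mm above the cap's origin: the place to grip, at any yaw.
- rest_red: Fixed round red tray with a white floor, the cap's own place: 112 mm across, rim 13 mm high, inside 104 mm across, floor 5 mm above the table. Origin: centre of its underside. The cap belongs flat on its floor, inside the rim.
- rest_blue: The same tray in blue, for another cap; stays empty.
- beaker: Bystander: small clear beaker, 48 mm across, 58 mm tall. Origin: centre of underside.
- vial: Bystander: small amber bottle with black cap, 38 mm across, 99 mm tall. Origin: centre of underside.
- spare_tape: Bystander: roll of paper tape lying flat, 64 mm across, 19 mm high. Origin: centre of underside.
There are look-alikes about, which are no part of the job. Of the things like the cap, leave any that is turquoise; of the rest the larger one is meant. Leave any brown look-alike of the dish alone.

How it is judged:
By the outcome, as a careful person would: the job done as asked, in the order asked, and still so for the second after the job is handed in, with the robot touching nothing.
It also fails if it takes over 61 s, if anything falls off the work surface, if the arm or the gripper's body presses on something with over 40 N, if the wrist force passes 120 N, or if a joint passes its speed limit or range.

## Working session

There is one attempt and no reset: what is moved stays moved. The work goes in short steps, Python scripts to look and compute and a tool call to move; the robot and the scene stay as the last step left them, time stands still between calls to the robot, and variables do not carry over. Pictures are saved under pics/ and viewed, at most 10 in all, crops included, and the job is handed in when it is done.

Besides the shell and the picture viewer there is one more tool, called after "Request:" as name(argument=value, ...), one argument or row to a line, values as JSON. carry_out: Moves the arm, as the interface text tells. Its arguments: {"type":"object","properties":{"commands":{"type":"array"},"hand":{"type":"number"},"force":{"type":"number"}},"required":["commands"]}

```bash
mkdir -p pics; ls; python3 - <<'E'
from workcell import *
import cv2,numpy as np
for n in("top","scene"):
    cv2.imwrite(f"pics/{n}0.png",cv2.resize(camera(n)[:,:,::-1],(800,600),interpolation=cv2.INTER_CUBIC)); p=camera_params(n); print(n,p)
o=get_obs();print(o)
E
```

```text
pics
top {'mtx': array([[347.73441607,   0.        , 252.48428012],
       [  0.        , 347.73441607, 194.07327486],
       [  0.        ,   0.        ,   1.        ]]), 'R': array([[-0.01050515, -0.99958267, -0.02690952],
       [-0.98399982,  0.01512054, -0.1775267 ],
       [ 0.1778595 ,  0.02461402, -0.98374801]]), 't': array([-0.0682337 ,  0.61416139,  0.95626314])}
scene {'mtx': array([[492.48346716,   0.        , 256.33647077],
       [  0.        , 492.48346716, 189.94288749],
       [  0.        ,   0.        ,   1.        ]]), 'R': array([[-0.81087475, -0.58510986,  0.01133978],
       [-0.4545825 ,  0.61754356, -0.64186813],
       [ 0.36856057, -0.52562953, -0.76673118]]), 't': array([0.42612967, 0.36556035, 1.16934714])}
{'clock': 0.1, 'joint_pos': array([ 1.2663723 ,  0.33276541, -0.06468721,  1.46082885,  0.02160072,
        1.34991177, -0.0884866 ]), 'joint_velocities': array([ 0.00061051, -0.00225931,  0.00102506, -0.00148932,  0.00019048,
        0.00064242, -0.00041078]), 'tau': array([ 2.25046570e-03, -6.26746416e+01,  4.97692684e-02, -3.92434287e+01,
        1.62984326e-02,  6.83511767e-03,  8.33018134e-05]), 'position': array([ 0.17371676, -0.60003327,  0.23063608]), 'ee_rot': array([ 9.90086725e-01,  1.40456063e-01, -1.15322139e-04, -5.98018099e-04]), 'ft_force': array([ 0.14104788, -0.4112858 ,  0.53788605]), 'torque': array([ 0.03768864, -0.01974609, -0.04486513]), 'grasp_force': 0.0, 'grip_width': 0.9987268362694642}
```

View pics/top0.png

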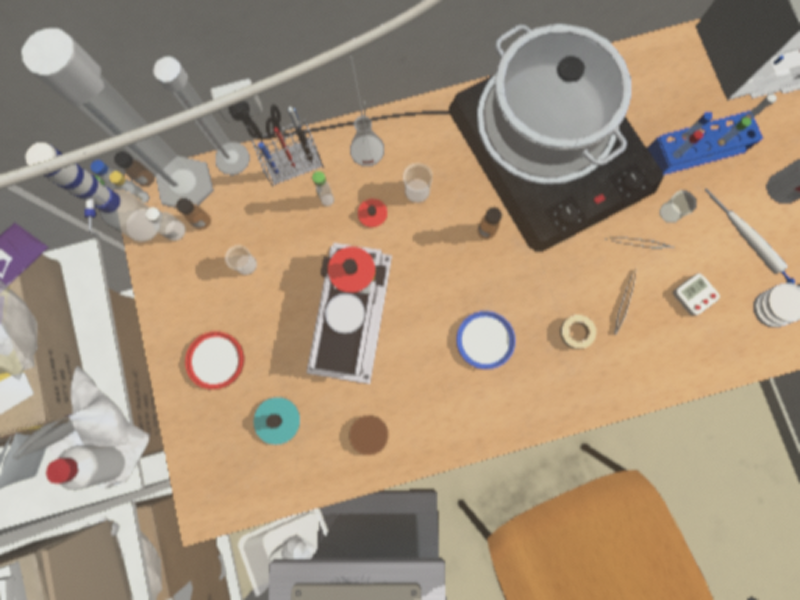

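View pics/scene0.png

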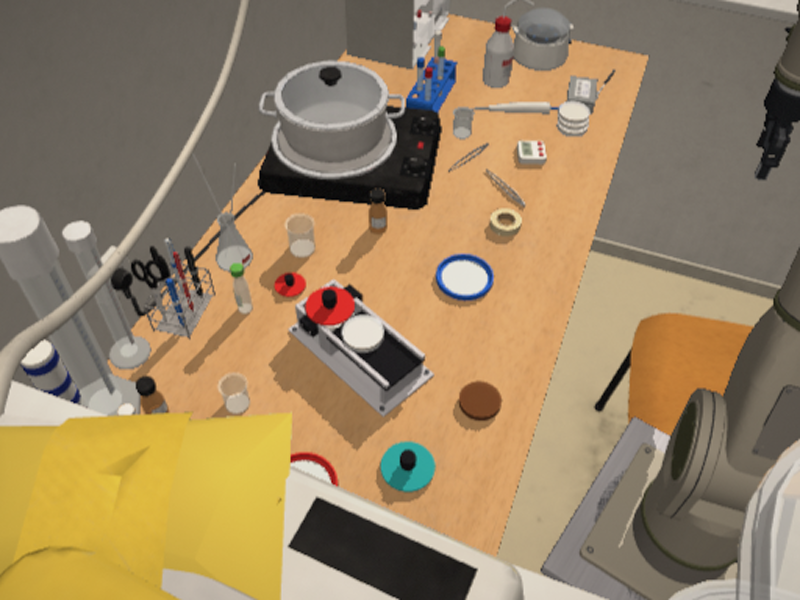

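The top view (800x600 scale) shows the cap flange at about (352,269), the dish at (345,313), the red tray at (214,360), and feeder base corners at (333,244), (390,252), (370,382) and (310,373). The scene view shows the cap flange at (330,305) and the dish at (363,333). Small red and turquoise caps and a brown dish are the look-alikes.

```bash
cat > h.py <<'E'
from workcell import *
import cv2,numpy as np
from scipy.spatial.transform import Rotation as Ro
def ray(n,u,v,z,p=None,s=0.64):   # pixel (800-wide picture) -> world at height z
    p=p or camera_params(n); q=np.array([u*s,v*s]); K=p["mtx"]
    x=(q-[K[0,2],K[1,2]])/K[0,0]
    if n=="wrist":
        r=np.hypot(*x); d=np.r_[x/max(r,1e-9)*np.sin(r),np.cos(r)]
    else: d=np.r_[x,1]
    d=p["R"].T@d; c=-p["R"].T@p["t"]
    return c+d*(z-c[2])/d[2]
def togo(X,yaw=None):   # shift in tool units from here to X; turn about tool z (units of 6 deg)
    o=get_obs(); R=Ro.from_quat(o["ee_rot"]); s=R.inv().apply(np.array(X)-o["position"])/.04
    x=R.as_matrix()[:,0]; y=np.degrees(np.arctan2(x[1],x[0]))
    t=None if yaw is None else -((yaw-y+90)%180-90)/6
    print("at",o["position"].round(4),"yaw",y.round(2),"z",R.as_matrix()[:,2].round(4),"shift",s.round(3),"turn",t,"t",o["clock"],"F",o["ft_force"].round(1),"w",o["grip_width"])
E
python3 - <<'E'
from h import *
for n,l in dict(top=[("cap",352,269,.074),("knob",350,267,.099),("dish",345,313,.074),("red",214,360,.013),("blue",486,340,.013),("c1",333,244,.0),("c2",390,252,0),("c3",370,382,0),("c4",310,373,0),("beak",417,180,.04),("vial",490,222,.05),("smallcap",372,213,.01),("turq",276,421,.02)],
 scene=[("cap",330,305,.074),("dish",363,333,.074),("knob",330,292,.099),("c",432,376,.003),("c",382,411,.003)]).items():
    for a,u,v,z in l: print(n,a,ray(n,u,v,z).round(4))
E
```

```text
top cap [0.6751 0.0012 0.074 ]
top knob [0.6727 0.0022 0.099 ]
top dish [0.5929 0.0137 0.074 ]
top red [0.5154 0.2722 0.013 ]
top blue [ 0.5468 -0.2487  0.013 ]
top c1 [0.7457 0.0473 0.    ]
top c2 [ 0.727  -0.0669  0.    ]
top c3 [ 0.4706 -0.0263  0.    ]
top c4 [0.4891 0.0893 0.    ]
top beak [ 0.861  -0.1226  0.04  ]
top vial [ 0.7688 -0.2601  0.05  ]
top smallcap [ 0.8056 -0.0319  0.01  ]
top turq [0.4    0.1477 0.02  ]
scene cap [0.6758 0.0059 0.074 ]
scene dish [0.591  0.0206 0.074 ]
scene knob [ 0.6803 -0.0018  0.099 ]
scene c [ 0.4703 -0.0177  0.003 ]
scene c [0.4984 0.0912 0.003 ]
```

Request:
carry_out(
  commands=[
    [[0,0,0,0,0,0.84],[0,0,0,0,0,0.84],[0,0,0,0,0,0.84],[0,0,0,0,0,0.84],[0,0,0,0,0,0.84],[0,0,0,0,0,0]],
  ],
  hand=-1,
)

```text
clock: 0.6
position: [0.1738, -0.6001, 0.2309]
ee_rot: [0.997, -0.081, -0.0, -0.0]
ft_force: [-0.2, 0.4, 0.4]
grip_width: 1.008
grasp_force: 0.0
```

Request:
carry_out(
  commands=[
    [[0.5,-0.84,0,0,0,0],[0.5,-0.84,0,0,0,0],[0.5,-0.84,0,0,0,0],[0.5,-0.84,0,0,0,0],[0.5,-0.84,0,0,0,0],[0.5,-0.84,0,0,0,0],[0.5,-0.84,0,0,0,0],[0.5,-0.84,0,0,0,0],[0.5,-0.84,0,0,0,0],[0.5,-0.84,0,0,0,0],[0.5,-0.84,0,0,0,0],[0.5,-0.84,0,0,0,0],[0.5,-0.84,0,0,0,0],[0.5,-0.84,0,0,0,0],[0.5,-0.84,0,0,0,0],[0.5,-0.84,0,0,0,0],[0.5,-0.84,0,0,0,0],[0.5,-0.84,0,0,0,0],[0.5,-0.84,0,0,0,0],[0,0,0,0,0,0]],
  ],
)

```text
clock: 2.27
position: [0.6517, -0.0209, 0.23]
ee_rot: [0.997, -0.073, -0.0, -0.002]
ft_force: [0.5, 1.0, 0.1]
grip_width: 1.001
grasp_force: 0.0
```

```bash
python3 - <<'E'
from h import *
togo([.675,.003,.15],-9.1)
p=camera_params("wrist"); np.save("w1.npy",p,allow_pickle=True)
cv2.imwrite("pics/w1.png",cv2.resize(camera("wrist")[:,:,::-1],(800,600),interpolation=cv2.INTER_CUBIC))
print(p)
E
```

```text
at [ 0.6517 -0.0209  0.23  ] yaw -8.36 z [-6.e-04  5.e-03 -1.e+00] shift [ 0.491 -0.665  2.002] turn 0.12330578859573176 t 2.2667 F [0.5 1.  0.1] w 1.0006428474338687
{'mtx': array([[297.31863964,   0.        , 255.13464126],
       [  0.        , 297.31863964, 192.26204142],
       [  0.        ,   0.        ,   1.        ]]), 'R': array([[-0.14541258, -0.98936132, -0.0043996 ],
       [-0.93576758,  0.13608901,  0.32529805],
       [-0.32123857,  0.05141943, -0.9456013 ]]), 't': array([0.07487949, 0.57098413, 0.59141771])}
```

View pics/w1.png

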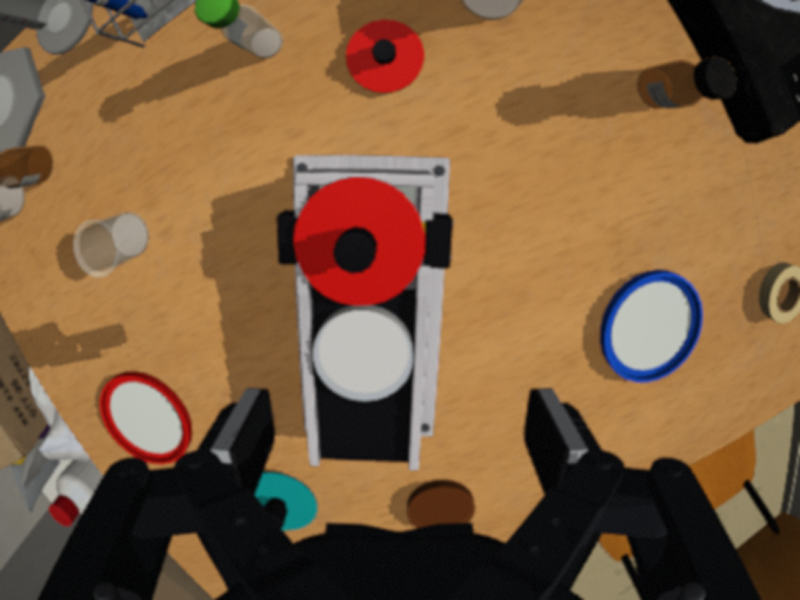

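The wrist view shows the flange centre at (359,241), knob top at (354,250), dish top at (363,354), red tray at (145,417), catch housings at (288,238) and (438,240), and guide near ends at (313,464) and (416,467).

```bash
python3 - <<'E'
from h import *
p=np.load("w1.npy",allow_pickle=True).item()
for a,u,v,z in [("cap",359,241,.074),("knob",354,250,.104),("dish",363,354,.074),("red",145,417,.013),("hl",287,238,.068),("hr",439,240,.068),("gl",313,464,.069),("gr",416,467,.069)]:
    print(a,ray("wrist",u,v,z,p).round(4))
togo([.677,.003,.085],-9.1)
E
```

```text
cap [0.678  0.0021 0.074 ]
knob [0.6788 0.0024 0.104 ]
dish [0.5969 0.0134 0.074 ]
red [0.5235 0.266  0.013 ]
hl [0.6868 0.0515 0.068 ]
hr [ 0.6698 -0.0504  0.068 ]
gl [0.498 0.075 0.069]
gr [ 0.4844 -0.0104  0.069 ]
at [ 0.6505 -0.0245  0.2301] yaw -8.49 z [-0.0013  0.0029 -1.    ] shift [ 0.56  -0.767  3.629] turn 0.1010472889662329 t 2.3167 F [ 0.2 -0.2  0.9] w 0.9997202607973243
```

Request:
carry_out(
  commands=[
    [[0.25,-0.47,0.6,0,0,0],[0.25,-0.47,0.6,0,0,0],[0,0,0.9,0,0,0],[0,0,0,0,0,0],[0,0,0,0,0,0],[0,0,0,0,0,0]],
  ],
)

```text
clock: 2.82
position: [0.6756, 0.0027, 0.1493]
ee_rot: [0.997, -0.079, 0.001, 0.0]
ft_force: [1.0, 0.1, 1.1]
grip_width: 1.0
grasp_force: 0.0
```

```bash
python3 - <<'E'
from h import *
togo([.678,.0023,.081],-9.1)
E
```

```text
at [0.6756 0.0027 0.1493] yaw -9.1 z [ 1.5e-03 -7.0e-04 -1.0e+00] shift [5.700e-02 1.000e-03 1.707e+00] turn 5.105459052856531e-06 t 2.8167 F [1.  0.1 1.1] w 1.0001186676365743
```

Request:
carry_out(
  commands=[
    [[0.05,0,0.9,0,0,0],[0,0,0.8,0,0,0],[0,0,0,0,0,0],[0,0,0,0,0,0]],
  ],
)

```text
clock: 3.15
position: [0.6772, 0.0029, 0.0806]
ee_rot: [0.997, -0.079, -0.0, 0.0]
ft_force: [0.4, 0.1, 1.7]
grip_width: 1.001
grasp_force: 0.0
```

Request:
carry_out(
  commands=[
    [[0,0,0,0,0,0],[0,0,0,0,0,0],[0,0,0,0,0,0],[0,0,0,0,0,0],[0,0,0,0,0,0],[0,0,0,0,0,0],[0,0,0,0,0,0],[0,0,0,0,0,0]],
  ],
  hand=1,
  force=40,
)

```text
clock: 3.82
position: [0.6776, 0.004, 0.0805]
ee_rot: [0.997, -0.079, 0.001, 0.0]
ft_force: [-1.3, -0.6, 5.8]
grip_width: 0.29
grasp_force: 39.0
```

Request:
carry_out(
  commands=[
    [[0,0,-0.3,0,0,0],[0,0,-0.4,0,0,0],[0,0,-0.6,0,0,0],[0,0,-0.6,0,0,0],[-0.35,-0.42,-0.4,0,0,0],[-0.55,-0.66,0,0,0,0],[-0.55,-0.66,0,0,0,0],[-0.55,-0.66,0,0,0,0],[-0.55,-0.66,0,0,0,0],[-0.55,-0.66,0,0,0,0],[-0.35,-0.42,0,0,0,0],[0,0,0,0,0,0],[0,0,0,0,0,0],[0,0,0,0,0,0],[0,0,0,0,0,0]],
  ],
)

```text
clock: 5.07
position: [0.5677, 0.1877, 0.1714]
ee_rot: [0.997, -0.08, 0.0, 0.0]
ft_force: [-0.2, -0.1, -1.2]
grip_width: 0.289
grasp_force: 39.4
```

```bash
python3 - <<'E'
from h import *
togo([.519,.269,.15],-9.1)
p=camera_params("wrist"); np.save("w2.npy",p,allow_pickle=True)
cv2.imwrite("pics/w2.png",cv2.resize(camera("wrist")[:,:,::-1],(800,600),interpolation=cv2.INTER_CUBIC))
E
```

```text
at [0.5677 0.1877 0.1714] yaw -9.17 z [ 2.e-04 -7.e-04 -1.e+00] shift [-1.527 -1.813  0.534] turn -0.012369566153582904 t 5.0667 F [-0.2 -0.1 -1.2] w 0.28909081561436345
```

View pics/w2.png

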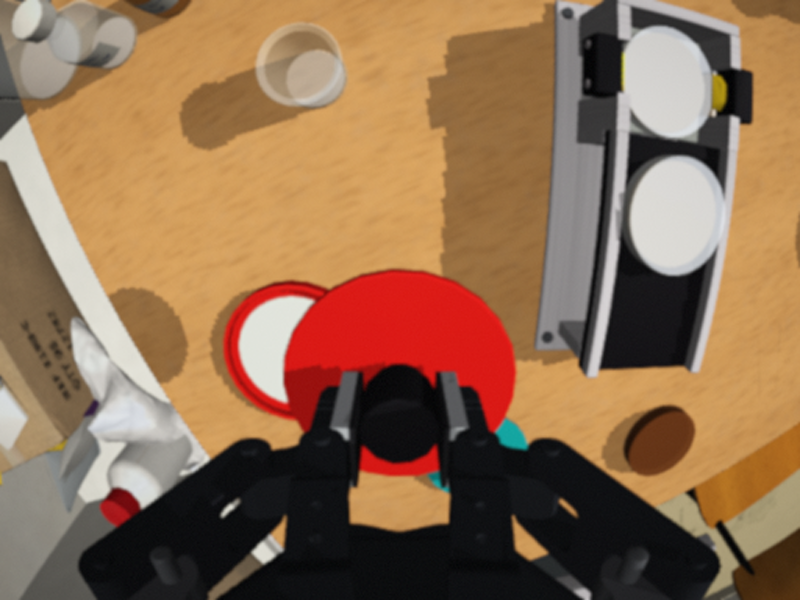

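The cap is held level. The red tray is partly hidden, with rim points at (224,345), (240,303), (290,282), (246,388) and (285,415). The open magazine shows the stored dish at (667,82) and the dish on the deck at (675,213).

```bash
python3 - <<'E'
from h import *
from scipy.optimize import least_squares
p=np.load("w2.npy",allow_pickle=True).item()
P=np.array([ray("wrist",u,v,.011,p)[:2] for u,v in [(224,345),(240,303),(290,282),(246,388),(285,415)]])
r=least_squares(lambda c:np.hypot(*(P-c).T)-.056,[.52,.27]); print(r.x,r.fun)
print(ray("wrist",667,82,.052,p),ray("wrist",675,213,.074,p))
togo([*r.x,.15],-9.1)
E
```

```text
[0.51900729 0.2708445 ] [ 1.49485336e-03  9.69617980e-05 -9.60834569e-04 -2.01175117e-03
  4.22208013e-04]
[0.67638418 0.00146107 0.052     ] [0.59705782 0.01733635 0.074     ]
at [0.5677 0.1877 0.1713] yaw -9.18 z [ 1.e-04 -5.e-04 -1.e+00] shift [-1.533 -1.858  0.532] turn -0.013765077263267736 t 5.1167 F [-0.4  0.   0.2] w 0.28290036684816594
```

Request:
carry_out(
  commands=[
    [[-0.5,-0.62,0,0,0,0],[-0.5,-0.62,0,0,0,0],[-0.53,-0.62,0,0,0,0],[0,0,0.7,0,0,0],[0,0,0.7,0,0,0],[0,0,0.7,0,0,0],[0,0,0.5,0,0,0],[0,0,0.4,0,0,0],[0,0,0.3,0,0,0],[0,0,0,0,0,0],[0,0,0,0,0,0],[0,0,0,0,0,0]],
  ],
)

```text
clock: 6.12
position: [0.5191, 0.2725, 0.0404]
ee_rot: [0.997, -0.079, 0.001, -0.0]
ft_force: [-0.4, 0.7, -0.7]
grip_width: 0.286
grasp_force: 39.4
```

```bash
python3 - <<'E'
from h import *
togo([.519,.271,.0245],-9.1)
E
```

```text
at [0.5191 0.2725 0.0404] yaw -9.08 z [ 1.4e-03  6.0e-04 -1.0e+00] shift [0.004 0.038 0.397] turn 0.003467879553376463 t 6.1167 F [-0.4  0.7 -0.7] w 0.28633911576002735
```

Request:
carry_out(
  commands=[
    [[0,0.03,0.15,0,0,0],[0,0,0.15,0,0,0],[0,0,0.1,0,0,0],[0,0,0,0,0,0],[0,0,0,0,0,0]],
  ],
)

```text
clock: 6.53
position: [0.518, 0.2711, 0.0231]
ee_rot: [0.997, -0.079, -0.0, 0.0]
ft_force: [-0.0, 0.5, -0.7]
grip_width: 0.284
grasp_force: 40.0
```

Request:
carry_out(
  commands=[
    [[0,0,0.03,0,0,0],[0,0,0,0,0,0],[0,0,0,0,0,0],[0,0,0,0,0,0]],
  ],
)

```text
clock: 6.87
position: [0.5181, 0.2711, 0.0229]
ee_rot: [0.997, -0.079, 0.0, 0.0]
ft_force: [-4.0, -2.4, 9.3]
grip_width: 0.288
grasp_force: 41.1
```

Request:
carry_out(
  commands=[
    [[0,0,0,0,0,0],[0,0,0,0,0,0],[0,0,0,0,0,0],[0,0,0,0,0,0],[0,0,0,0,0,0],[0,0,0,0,0,0],[0,0,0,0,0,0],[0,0,0,0,0,0]],
  ],
  hand=-1,
)

```text
clock: 7.53
position: [0.518, 0.2711, 0.022]
ee_rot: [0.997, -0.079, -0.0, 0.0]
ft_force: [-0.3, 0.3, 1.5]
grip_width: 1.0
grasp_force: 0.0
```

Request:
carry_out(
  commands=[
    [[0,0,-0.5,0,0,0],[0,0,-0.8,0,0,0],[0,0,-0.8,0,0,0],[0,0,-0.8,0,0,0],[0,0,-0.6,0,0,0],[0,0,0,0,0,0],[0,0,0,0,0,0],[0,0,0,0,0,0]],
  ],
)

```text
clock: 8.2
position: [0.5178, 0.2708, 0.1613]
ee_rot: [0.997, -0.079, -0.0, 0.0]
ft_force: [-0.5, -1.2, 0.0]
grip_width: 1.001
grasp_force: 0.0
```

```bash
python3 - <<'E'
from h import *
d=np.array([np.cos(np.radians(-9.1)),np.sin(np.radians(-9.1))])
m=np.array([.677,.002]); print(m-d*.15)
togo([*(m-d*.15),.15],-9.1)
cv2.imwrite("pics/w3.png",cv2.resize(camera("wrist")[:,:,::-1],(800,600),interpolation=cv2.INTER_CUBIC))
E
```

```text
[0.52888793 0.02572371]
at [0.5178 0.2708 0.1613] yaw -9.06 z [-6.e-04 -7.e-04 -1.e+00] shift [1.239 6.007 0.287] turn 0.0073565646654548305 t 8.2 F [-0.5 -1.2  0. ] w 1.000936957268599
```

View pics/w3.png

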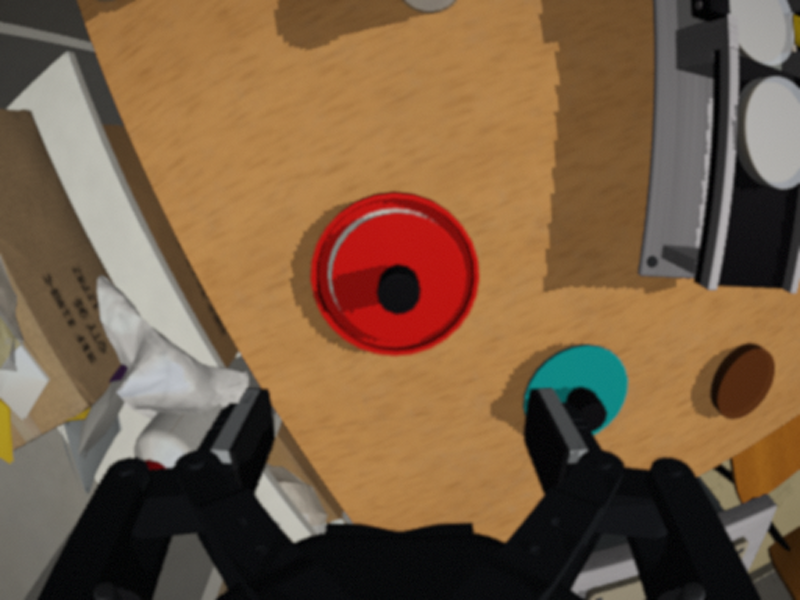

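The cap lies flat inside the red tray's rim, knob at (398,288). Next: shut the fingers and go behind the dish.

Request:
carry_out(
  commands=[
    [[0.18,0.6,0,0,0,0],[0.18,0.9,0,0,0,0],[0.18,0.9,0,0,0,0],[0.18,0.9,0,0,0,0],[0.18,0.9,0,0,0,0],[0.18,0.9,0,0,0,0],[0.16,0.9,0,0,0,0],[0,0,0.6,0,0,0],[0,0,0.6,0,0,0],[0,0,0,0,0,0],[0,0,0,0,0,0],[0,0,0,0,0,0]],
  ],
  hand=1,
  force=40,
)

```text
clock: 9.25
position: [0.5294, 0.027, 0.1146]
ee_rot: [0.997, -0.078, -0.0, -0.0]
ft_force: [0.2, -0.3, 0.4]
grip_width: 0.001
grasp_force: 0.0
```

```bash
python3 - <<'E'
from h import *
togo([.5289,.0257,.064],-9.1)
p=camera_params("wrist"); np.save("w4.npy",p,allow_pickle=True)
cv2.imwrite("pics/w4.png",cv2.resize(camera("wrist")[:,:,::-1],(800,600),interpolation=cv2.INTER_CUBIC))
E
```

```text
at [0.5294 0.027  0.1146] yaw -9.0 z [-2.e-04  3.e-04 -1.e+00] shift [-0.007  0.033  1.266] turn 0.017339718949699545 t 9.25 F [ 0.2 -0.3  0.4] w 0.0007442701787930244
```

View pics/w4.png

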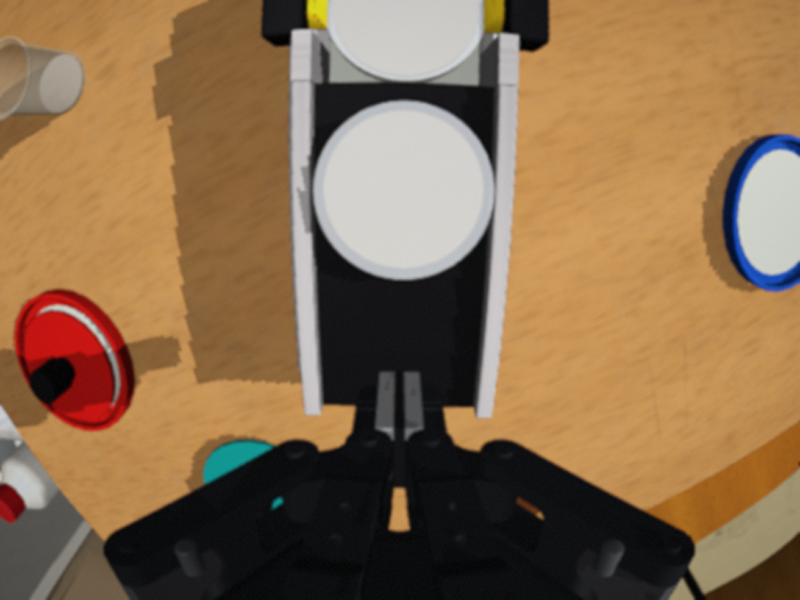

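The fingers are centred in the channel. The dish centre is at (404,190), the guide inner edges run from (322,405)/(478,405) to (316,85)/(498,85), and the magazine is open with the yellow catches clear.

```bash
python3 - <<'E'
from h import *
p=np.load("w4.npy",allow_pickle=True).item()
d=np.array([np.cos(np.radians(-9.1)),np.sin(np.radians(-9.1))]); n=np.array([-d[1],d[0]]); m=np.array([.677,.002])
for a,u,v,z in [("dish",404,190,.074),("gl",322,405,.069),("gr",478,405,.069),("fl",316,85,.069),("fr",498,85,.069),("cl",327,12,.055),("cr",484,12,.055)]:
    X=ray("wrist",u,v,z,p); print(a,X.round(4),"feeder",((X[:2]-m)@d).round(4),((X[:2]-m)@n).round(4))
E
```

```text
dish [0.5954 0.0141 0.074 ] feeder -0.0825 -0.001
gl [0.5017 0.0684 0.069 ] feeder -0.1836 0.0378
gr [ 0.4899 -0.0057  0.069 ] feeder -0.1835 -0.0372
fl [0.6439 0.0421 0.069 ] feeder -0.039 0.0344
fr [ 0.6329 -0.0302  0.069 ] feeder -0.0385 -0.0388
cl [0.6786 0.0344 0.055 ] feeder -0.0035 0.0322
cr [ 0.6684 -0.0328  0.055 ] feeder -0.0029 -0.0357
```

Request:
carry_out(
  commands=[
    [[0,0.03,0.5,0,0,0],[0,0,0.5,0,0,0],[0,0,0.23,0,0,0],[0,0,0,0,0,0],[0,0,0,0,0,0]],
  ],
)

```text
clock: 9.72
position: [0.5294, 0.0255, 0.0656]
ee_rot: [0.997, -0.079, 0.0, -0.0]
ft_force: [-0.3, 0.7, -0.5]
grip_width: -0.002
grasp_force: 0.0
```

Request:
carry_out(
  commands=[
    [[0.2,0,0,0,0,0],[0.2,0,0,0,0,0],[0.2,0,0,0,0,0],[0.2,0,0,0,0,0],[0.2,0,0,0,0,0],[0.2,0,0,0,0,0],[0.2,0.01,0,0,0,0],[0.2,0.01,0,0,0,0],[0.2,0.01,0,0,0,0],[0.2,0.01,0,0,0,0],[0.2,0,0,0,0,0],[0.1,0,0,0,0,0],[0,0,0,0,0,0],[0,0,0,0,0,0]],
  ],
)

```text
clock: 10.88
position: [0.6197, 0.0092, 0.0648]
ee_rot: [0.997, -0.079, -0.0, -0.0]
ft_force: [0.2, -0.1, -0.8]
grip_width: 0.001
grasp_force: 0.0
```

```bash
python3 - <<'E'
from h import *
d=np.array([np.cos(np.radians(-9.1)),np.sin(np.radians(-9.1))])
togo([*(np.array([.677,.001])-d*.046),.065],-9.1)
p=camera_params("wrist"); np.save("w5.npy",p,allow_pickle=True)
cv2.imwrite("pics/w5.png",cv2.resize(camera("wrist")[:,:,::-1],(800,600),interpolation=cv2.INTER_CUBIC))
E
```

```text
at [0.6197 0.0092 0.0648] yaw -9.05 z [-2.e-04  1.e-04 -1.e+00] shift [ 0.297 -0.024 -0.006] turn 0.008298998566125704 t 10.8833 F [ 0.2 -0.1 -0.8] w 0.0010797869832248452
```

View pics/w5.png

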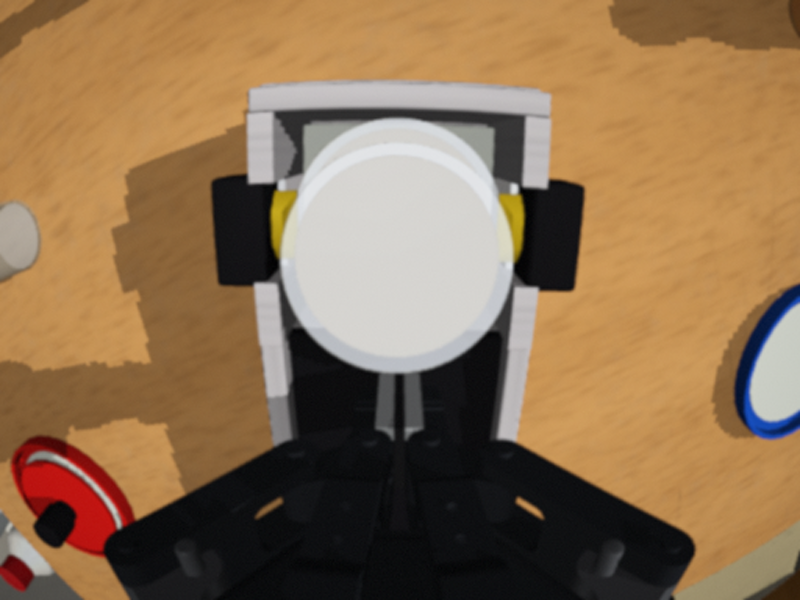

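The dish, centre about (397,256), is partly over the magazine. The housings' outer edges are at (213,231) and (583,236), and the back stop is at v≈105.

```bash
python3 - <<'E'
from h import *
p=np.load("w5.npy",allow_pickle=True).item()
d=np.array([np.cos(np.radians(-9.1)),np.sin(np.radians(-9.1))]); n=np.array([-d[1],d[0]]); m=np.array([.677,.002])
for a,u,v,z in [("dish",397,258,.074),("hl",213,231,.068),("hr",583,236,.068),("stopL",272,112,.069),("stopR",526,115,.069)]:
    X=ray("wrist",u,v,z,p); print(a,X.round(4),"feeder",((X[:2]-m)@d).round(4),((X[:2]-m)@n).round(4))
E
```

```text
dish [0.6706 0.0013 0.074 ] feeder -0.0062 -0.0017
hl [0.6882 0.0588 0.068 ] feeder 0.0021 0.0579
hr [ 0.6677 -0.0592  0.068 ] feeder 0.0005 -0.0619
stopL [0.7207 0.0313 0.069 ] feeder 0.0385 0.0359
stopR [ 0.7078 -0.0439  0.069 ] feeder 0.0377 -0.0404
```

Request:
carry_out(
  commands=[
    [[0.08,-0.01,0,0,0,0],[0.08,0,0,0,0,0],[0.04,0,0,0,0,0],[0.04,0,0,0,0,0],[0,0,0,0,0,0],[0,0,0,0,0,0]],
  ],
)

```text
clock: 11.43
position: [0.6293, 0.0079, 0.0649]
ee_rot: [0.997, -0.079, 0.0, 0.0]
ft_force: [0.2, 0.2, 0.8]
grip_width: 0.001
grasp_force: 0.0
```

Request:
carry_out(
  commands=[
    [[0.04,0,0,0,0,0],[0.03,0,0,0,0,0],[0,0,0,0,0,0],[0,0,0,0,0,0]],
  ],
)

```text
clock: 11.77
position: [0.6317, 0.0076, 0.0647]
ee_rot: [0.997, -0.079, -0.0, 0.0]
ft_force: [-1.9, 0.6, -0.1]
grip_width: 0.0
grasp_force: 1.1
```

Request:
carry_out(
  commands=[
    [[0.03,0,0,0,0,0],[0.02,0,0,0,0,0],[0,0,0,0,0,0],[0,0,0,0,0,0]],
  ],
)

```text
clock: 12.1
position: [0.6319, 0.0076, 0.064]
ee_rot: [0.997, -0.079, -0.002, 0.0]
ft_force: [-8.9, 0.6, 1.3]
grip_width: -0.005
grasp_force: 4.5
```

```bash
python3 - <<'E'
from h import *
togo([.6775,0,.10],-9.7)
p=camera_params("wrist"); np.save("w6.npy",p,allow_pickle=True)
cv2.imwrite("pics/w6.png",cv2.resize(camera("wrist")[:,:,::-1],(800,600),interpolation=cv2.INTER_CUBIC))
E
```

```text
at [0.6319 0.0076 0.064 ] yaw -9.02 z [-0.0045  0.     -1.    ] shift [ 1.151  0.011 -0.905] turn 0.11359180489335093 t 12.1 F [-8.9  0.6  1.3] w -0.004715385383423648
```

View pics/w6.png

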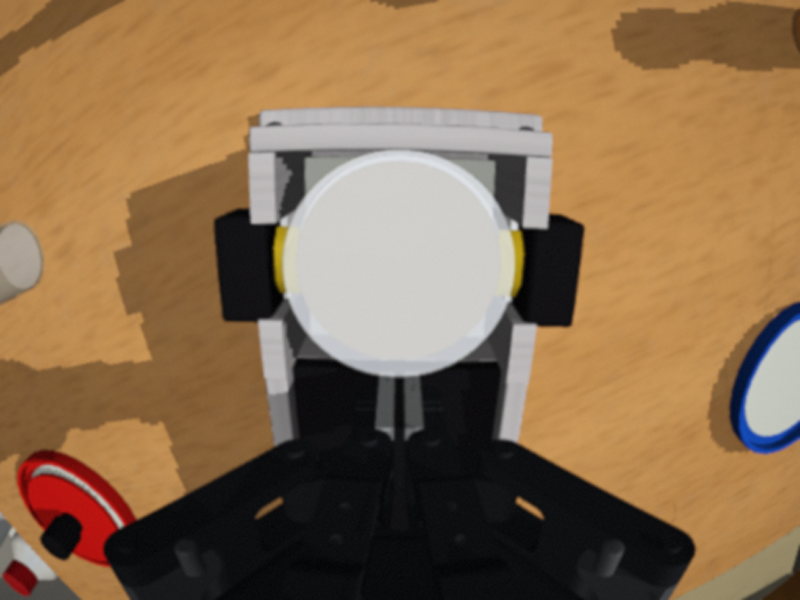

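The dish lies against the back stop between the catches, centre (398,263). Back off, rise and go over it.

Request:
carry_out(
  commands=[
    [[-0.2,0,0,0,0,0],[-0.1,0,0,0,0,0],[0,0,-0.5,0,0,0],[0,0,-0.5,0,0,0],[0.3,0,0,0,0,0.1],[0.4,0,0,0,0,0],[0.4,0,0,0,0,0],[0.3,0,0,0,0,0],[0,0,0,0,0,0],[0,0,0,0,0,0],[0,0,0,0,0,0]],
  ],
)

```text
clock: 13.07
position: [0.6768, 0.0001, 0.105]
ee_rot: [0.996, -0.084, 0.0, -0.0]
ft_force: [0.5, -0.2, -0.2]
grip_width: -0.004
grasp_force: 0.0
```

```bash
python3 - <<'E'
from h import *
togo([.678,0,.080],-9.7)
E
```

```text
at [6.768e-01 1.000e-04 1.050e-01] yaw -9.64 z [ 1.e-04  0.e+00 -1.e+00] shift [ 0.029 -0.003  0.624] turn 0.010187192652833707 t 13.0667 F [ 0.5 -0.2 -0.2] w -0.004013959311847279
```

Request:
carry_out(
  commands=[
    [[0.03,0,0.3,0,0,0],[0,0,0.2,0,0,0],[0,0,0.1,0,0,0],[0,0,0.1,0,0,0],[0,0,0.08,0,0,0],[0,0,0.08,0,0,0],[0,0,0,0,0,0],[0,0,0,0,0,0]],
  ],
)

```text
clock: 13.73
position: [0.6786, -0.0004, 0.0706]
ee_rot: [0.996, -0.084, 0.0, 0.0]
ft_force: [-0.6, -0.2, 0.1]
grip_width: -0.002
grasp_force: 0.1
```

Request:
carry_out(
  commands=[
    [[0,0,0.06,0,0,0],[0,0,0.06,0,0,0],[0,0,0.06,0,0,0],[0,0,0.06,0,0,0],[0,0,0,0,0,0],[0,0,0,0,0,0]],
  ],
)

```text
clock: 14.23
position: [0.6789, 0.0, 0.0621]
ee_rot: [0.996, -0.084, 0.001, -0.0]
ft_force: [-3.4, 1.0, 7.4]
grip_width: -0.002
grasp_force: 3.3
```

Request:
carry_out(
  commands=[
    [[0,0,0.06,0,0,0],[0,0,0.06,0,0,0],[0,0,0.06,0,0,0],[0,0,0.04,0,0,0],[0,0,0,0,0,0],[0,0,0,0,0,0]],
  ],
)

```text
clock: 14.73
position: [0.6789, -0.0, 0.0536]
ee_rot: [0.996, -0.084, 0.001, -0.0]
ft_force: [-3.5, 1.5, 10.4]
grip_width: -0.001
grasp_force: 5.0
```

Request:
carry_out(
  commands=[
    [[0,0,0.04,0,0,0],[0,0,0.03,0,0,0],[0,0,0,0,0,0],[0,0,0,0,0,0]],
  ],
)

```text
clock: 15.07
position: [0.679, -0.0, 0.051]
ee_rot: [0.996, -0.084, 0.001, -0.0]
ft_force: [-4.6, 0.8, 11.7]
grip_width: 0.004
grasp_force: 5.6
```

Request:
carry_out(
  commands=[
    [[0,0,0.03,0,0,0],[0,0,0,0,0,0],[0,0,0,0,0,0],[0,0,0,0,0,0]],
  ],
)

```text
clock: 15.4
position: [0.679, -0.0, 0.0499]
ee_rot: [0.996, -0.084, 0.001, -0.0]
ft_force: [-4.3, 0.6, 12.2]
grip_width: 0.002
grasp_force: 5.9
```

Request:
carry_out(
  commands=[
    [[0,0,0.03,0,0,0],[0,0,0,0,0,0],[0,0,0,0,0,0],[0,0,0,0,0,0]],
  ],
)

```text
clock: 15.73
position: [0.679, -0.0, 0.0487]
ee_rot: [0.996, -0.084, 0.001, -0.0]
ft_force: [-5.7, 0.5, 11.4]
grip_width: 0.002
grasp_force: 6.1
```

Request:
carry_out(
  commands=[
    [[0,0,-0.05,0,0,0],[0,0,-0.05,0,0,0],[0,0,-0.05,0,0,0],[0,0,0,0,0,0],[0,0,0,0,0,0],[0,0,0,0,0,0]],
  ],
)

```text
clock: 16.23
position: [0.6784, -0.0005, 0.0526]
ee_rot: [0.996, -0.084, -0.0, 0.0]
ft_force: [-0.1, -0.1, -0.4]
grip_width: -0.001
grasp_force: 0.0
```

Force fell to zero near 52 mm, so the dish is caught. Rise and check.

Request:
carry_out(
  commands=[
    [[0,0,-0.4,0,0,0],[0,0,-0.8,0,0,0],[-0.3,0,-0.8,0,0,0],[-0.6,0,-0.8,0,0,0],[-0.6,0,0,0,0,0],[-0.6,0,0,0,0,0],[0,0,0,0,0,0],[0,0,0,0,0,0],[0,0,0,0,0,0]],
  ],
)

```text
clock: 16.98
position: [0.5961, 0.0133, 0.1649]
ee_rot: [0.996, -0.084, 0.0, 0.0]
ft_force: [0.4, -0.2, -0.7]
grip_width: 0.003
grasp_force: 0.0
```

```bash
python3 - <<'E'
from h import *
w=cv2.resize(camera("wrist")[40:280,120:400,::-1],(560,480),interpolation=cv2.INTER_CUBIC)
cv2.imwrite("pics/w7.png",w)
E
```

```text
(no output)
```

View pics/w7.png

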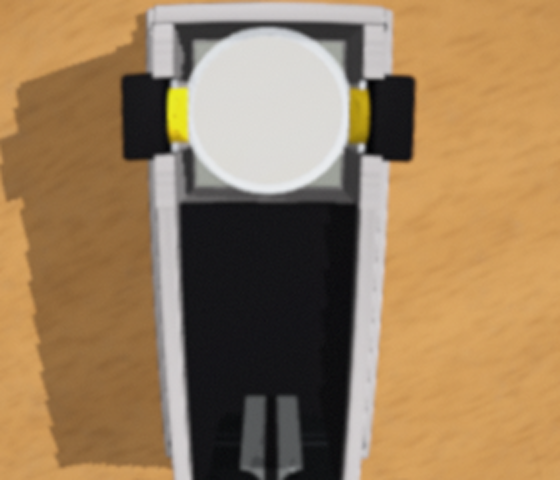

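The dish lies level in the magazine at (268,110), with both yellow catches, at (178,114) and (359,114), over its edge.

```bash
python3 -c "
from workcell import *
print(hand_in())"
```

```text
the job is handed in; nothing more can be done
None
```

The job is handed in: the red cap lies flat in the red tray, and the dish was slid over the magazine and pressed down until both catches held it level on top of the stored dish (about 17 s of the 61 s used).

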